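Refit the bottle blocks of a scent discovery case

ROBOT

A 6-joint arm with a two-finger parallel gripper is mounted at the origin on the work surface. World frame = base frame: x ahead of the robot, y to its left, z up, the work surface at z = 0. Lengths are in m, angles in rad, forces in N, time in s.
With the tool pointing down it reaches from about 0.25 to 0.85 m from the base axis. Payload 12.5 kg.
Tool frame: the origin (TCP) lies on the centre line of the jaws, within the pads' length; the fingertips stand 17 mm ahead of it and the grasp point (between the pads) lies 2 mm behind it (manip.tips_ahead is the z of the fingertips in the tool frame, in m); z points along the fingers, y is the line along which they close (so a half turn about z gives the same grasp; the last joint's range is limited). The gripper opens to 93 mm and grips with 3 to 60 N. Pads are 15 mm wide; open, the fingers measure 128 mm over their backs; the gripper's body (75 mm by 188 mm) begins 65 mm behind the grasp point.
Start: joints at [1.124, 0.351, 1.652, -0, 1.139, -0.085], TCP at [0.195, 0.514, 0.236] pointing down, gripper open.
Joint ranges: [-2.75, 2.75], [-0.79, 2.1], [0.01, 2.65], [-1.57, 4.71], [0.07, 3.14], [-2.87, 2.87]. Speed limits (rad/s): [2.22, 2.22, 2.79, 3.14, 3.14, 3.14].

INTERFACE

Orientations are given as a unit quaternion [w, x, y, z].
In Python, from workcell import manip gives the robot as it stands.
- The arm moves only by the tool arm_command, never from a script. Its argument "rows" is a list that holds one entry, the list of rows, each a list of 7 numbers: the shift along the tool's x, y, z scaled (see below), then the turn, a rotation vector about the tool's x, y, z scaled (see below), then the gripper's target within -1 to 1 (shut at 1, half-way at 0, fully open at -1). A call has 1 to 12 rows; each row is the pose to reach, as a shift and turn from the pose commanded when the call began, along the tool's axes at that moment; what a row does not reach only later rows make up. The controller multiplies each number of a shift by 50 cm and each number of a turn by 30 degrees. A row lasts 1/10 s, in which the tool goes at most 50 mm and 8.59 degrees, less where a joint would pass 70% of its speed; a pose out of reach is approached as far as the arm can. A call with a number of a shift or a turn outside -1 to 1 is refused whole. A call with a gripper value outside its range is refused whole. The fingers move at their own pace and stop on an object; "grip_force" is the grip in N (left out, the last holds). Time passes only in rows, so rows that repeat a pose let the fingers close. It gives the time, the measured TCP pose, the force, the opening and the grip force at its end, in the units of the state.
- manip.read_state(): the state, without advancing time (a new reading comes with each control period).
- manip.grab_frame(name): name is "side" or "top"; returns the picture (420x560x3 uint8, red, green, blue); there is no depth.
- manip.camera_model(name): a dict with "mtx" (3x3 intrinsics, pixels), "origin" and "orientation" of the camera in the world. Camera axes: x right, y down, z forward; pixel columns grow to the right and rows downward; lengths in m; the calibration is good to about 2 mm. A picture is of the moment at which its call begins. camera_model takes no time and is no camera call.
- manip.sign_off(): hands the job in; it is judged then, once.
The state is a dict: "t": time; "joint_positions": joint angles; "joint_vel": joint speeds; "effort": joint torques, N m; "position": TCP position; "tool_rot": TCP orientation; "ft_force": force on the tool from outside, world axes, zero at the start; "torque": the same for the moment, N m; "finger_gap": opening from 0.0 (shut) to 1.0 (fully open); "finger_force": force on a finger pad.
Only numpy, scipy, OpenCV 4.12 (cv2) and the standard library are available. Lean on these libraries where they do the work, as an engineer would, in place of code of your own. Each camera call takes 0.05 s, during which the arm holds its last target. There are 200 camera calls.

TASK

Put the three wooden bottle blocks back into the empty walnut case: turn and arrange them so that together they fill it in one layer, every block right way up and lying flat, fully home on the case's floor, and let go. Ease them in without ramming or dropping them, and leave the two little amber bottles and the gilt flacon standing where they are.

Things in the scene. Friction and masses are not known exactly. Their poses are not given: they have to be found in the camera images.
- case: Square open walnut case, 161 x 161 mm outside, 32 mm high, fixed to the counter. Walls 9 mm; inside 143 x 143 mm; grey felt floor 6 mm above the counter. Origin: centre of the underside; x, y parallel to the walls, z up. Inside is room for 3 x 3 cells of 46 mm with 5 mm to spare each way; the blocks (4 + 3 + 2 cells) fill it, and when home stand 4 mm over the rim. Its closed cover lies beyond
- block4: Loose pale-wood L, 30 mm thick, 4 cells of 46 mm, about 80 g. Each cell is a 34 mm square well through; webs between wells 12 mm, outer walls 6 mm, lower outer edges rounded 3 mm. Well centres x, y in mm: (-69, 0) (-23, 0) (23, 0) (23, 46). Origin on the underside, under the web between wells 2 and 3, z up. Pinch this web, a finger in each well, closing along x: nothing then sticks out
- block3: Loose pale-wood corner of 3 cells, made like block4 (30 mm thick, 34 mm wells through, 12 mm webs), about 62 g. Well centres x, y in mm: corner (-23, 0), (23, 0), (-23, 46). Origin on the underside, under the web between the corner well and the one at +x; z up. Pinch this web the same way, closing along x
- block2: Loose pale-wood straight pair of cells, made like block4, 92 x 46 mm, 30 mm thick, about 44 g. Well centres x, y in mm: (-23, 0), (23, 0). Origin at the centre of the underside, under the 12 mm web between the wells; z up. Pinch this web the same way, closing along x
- bottle_left: Small amber bottle with white cap, 29 mm across, 66 mm high, standing loose at the left of the work (+y); origin under its foot. Leave alone
- bottle_right: The same, on the right (-y). Leave alone
- flacon: Gilt flacon, 34 mm across, 72 mm high, standing loose on the robot's side of the work; origin under its foot. Leave alone
There are look-alikes about, which are no part of the job. Leave any blue look-alike of the block2 alone.

How it is judged:
By the outcome, as a careful person would: the job done as asked, in the order asked, and still so for the second after the job is handed in, with the robot touching nothing.
It also fails if it takes over 72 s, if anything falls off the work surface, if the arm or the gripper's body presses on something with over 40 N, if the wrist force passes 120 N, or if a joint passes its speed limit or range.

## Working session

There is one attempt and no reset: what is moved stays moved. The work goes in short steps, Python scripts to look and compute and a tool call to move; the robot and the scene stay as the last step left them, time stands still between calls to the robot, and variables do not carry over. Pictures are saved under pics/ and viewed, at most 10 in all, crops included, and the job is handed in when it is done.

Besides the shell and the picture viewer there is one more tool, called after "Call:" by a JSON object that holds its "name" and its "arguments". arm_command: Moves the arm, as the interface text tells. Shifts and turns lie within -1 to 1; 1 stands for 50 cm of shift or 30 degrees of turn. Its arguments: {"type":"object","properties":{"rows":{"type":"array","items":{"type":"array","items":{"type":"array","items":{"type":"number","minimum":-1,"maximum":1}}}},"grip_force":{"type":"number"}},"required":["rows"]}

```bash
mkdir -p pics; ls; python3 - <<'E'
from workcell import manip
import cv2
for n in("top","side"):
    cv2.imwrite(f"pics/{n}0.png",cv2.cvtColor(manip.grab_frame(n),cv2.COLOR_RGB2BGR)); print(manip.camera_model(n))
print(manip.read_state())
E
```

```text
pics
{'mtx': array([[380.0480549 ,   0.        , 275.09395527],
       [  0.        , 380.0480549 , 206.12593009],
       [  0.        ,   0.        ,   1.        ]]), 'origin': array([ 0.42707824, -0.01375726,  0.95133467]), 'orientation': array([-0.0407575 ,  0.71496168, -0.69768412,  0.02013676])}
{'mtx': array([[387.33826285,   0.        , 287.87053456],
       [  0.        , 387.33826285, 205.81325621],
       [  0.        ,   0.        ,   1.        ]]), 'origin': array([0.26762542, 0.59806753, 0.69887642]), 'orientation': array([ 0.07927946, -0.19626661,  0.90294803, -0.37400406])}
{'t': 0.1, 'joint_positions': array([ 1.12439605e+00,  3.51209182e-01,  1.65231087e+00,  1.23223533e-05,
        1.13910258e+00, -8.46418034e-02]), 'joint_vel': array([ 0.00063529, -0.00019413, -0.00169177,  0.00139519, -0.00046802,
       -0.00135556]), 'effort': array([ 6.55478361e-04, -4.98033285e+01, -2.85703325e+01,  6.99839252e-02,
        2.38350680e-02, -2.50382806e-05]), 'position': array([0.19453305, 0.51415823, 0.23515927]), 'tool_rot': array([-1.40538426e-04,  1.79897051e-01,  9.83685308e-01, -4.95475548e-04]), 'ft_force': array([ 0.31866071,  0.02264618, -0.0032477 ]), 'torque': array([-0.02398115,  0.00274471, -0.01460931]), 'finger_force': 0.0, 'finger_gap': 0.9990965942132508}
```

View pics/top0.png

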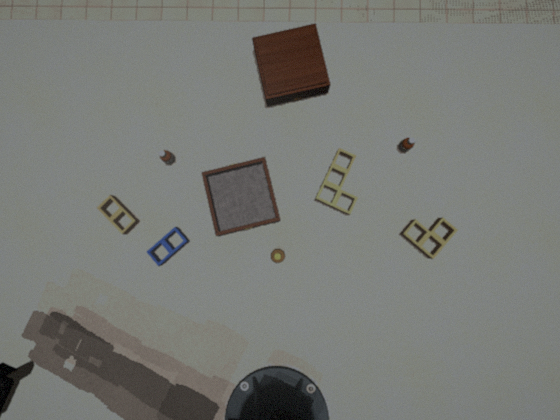

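View pics/side0.png

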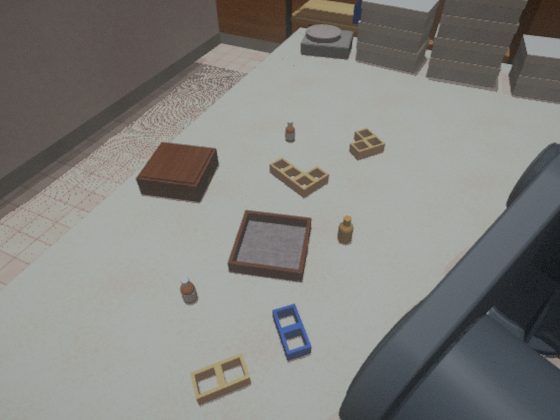

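```bash
python3 - <<'E'
import cv2,numpy as np
t=cv2.imread('pics/top0.png'); s=cv2.imread('pics/side0.png')
def c(i,x,y,w,h): return cv2.resize(i[y:y+h,x:x+w],(400,300),interpolation=cv2.INTER_CUBIC)
m=np.vstack([np.hstack([c(t,85,180,80,60),c(t,390,200,80,60)]),np.hstack([c(t,300,145,100,75),c(t,185,150,120,90)])])
cv2.imwrite('pics/m.png',m)
E
```

```text
(no output)
```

View pics/m.png

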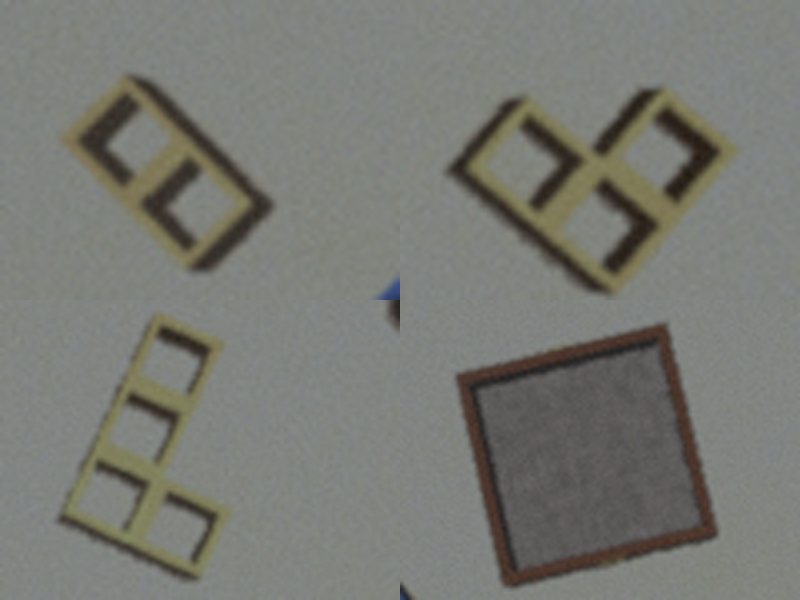

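```bash
cat > fit.py <<'E'
import cv2,numpy as np
from scipy.optimize import minimize
from scipy.spatial.transform import Rotation as R
from workcell import manip
W={'block4':[(-69,0),(-23,0),(23,0),(23,46)],'block3':[(-23,0),(23,0),(-23,46)],'block2':[(-23,0),(23,0)]}
def sq(c,h): return np.array(c,float)+h*np.array([(-1,-1),(1,-1),(1,1),(-1,1)])
def polys(n):
    if n=='case': return [sq((0,0),80.5)],[sq((0,0),71.5)]
    return [sq(c,23.0) for c in W[n]],[sq(c,17.0) for c in W[n]]
def proj(cam,p3):
    m=manip.camera_model(cam); r=R.from_quat(np.roll(m['orientation'],-1))
    q=r.inv().apply(p3-m['origin'])@m['mtx'].T
    return q[:,:2]/q[:,2:]
S=8
def render(cam,n,p,z,box):
    x0,y0,w,h=box; im=np.zeros((h*S,w*S),np.uint8)
    c,s=np.cos(p[2]),np.sin(p[2])
    for k,ps in enumerate(polys(n)):
        for q in ps:
            w3=np.c_[q@np.array([[c,s],[-s,c]])/1e3+p[:2],np.full(4,z)]
            uv=(proj(cam,w3)-[x0,y0]+.5)*S-.5
            cv2.fillPoly(im,[np.round(uv*16).astype(np.int32)],255*(1-k),shift=4)
    im=cv2.resize(im,(w,h),interpolation=cv2.INTER_AREA).astype(float)
    return cv2.GaussianBlur(im,(0,0),.6)
def feat(rgb,n):
    f=rgb.astype(float); r,g,b=f[...,0],f[...,1],f[...,2]
    return np.clip(r-(g+b)/2,0,None) if n=='case' else np.clip((r+g)/2-b,0,None)
def fit(rgb,cam,n,p0,z):
    uv=proj(cam,np.array([[p0[0],p0[1],z]]))[0]; hw=52
    x0,y0=np.maximum((uv-hw).astype(int),0); box=(x0,y0,min(2*hw,560-x0),min(2*hw,420-y0))
    F=feat(rgb,n)[y0:y0+box[3],x0:x0+box[2]]
    bl=rgb.astype(float)[y0:y0+box[3],x0:x0+box[2]]
    F[bl[...,2]>bl[...,0]+25]=0
    def cost(p):
        r=render(cam,n,p,z,box); return -np.corrcoef(r.ravel(),F.ravel())[0,1]
    best=None
    for st in(.012,.003):
        x=p0 if best is None else best.x
        sx=np.vstack([x]+[np.array(x)+np.eye(3)[i]*(st,st,st*12)[i] for i in range(3)])
        best=minimize(cost,x,method='Nelder-Mead',options=dict(initial_simplex=sx,xatol=2e-5,fatol=1e-6))
    return best.x,-best.fun
def unproj(cam,uv,z):
    m=manip.camera_model(cam); r=R.from_quat(np.roll(m['orientation'],-1))
    d=r.apply(np.linalg.inv(m['mtx'])@[*uv,1]); o=m['origin']
    return (o+d*(z-o[2])/d[2])[:2]
E
cat > go.py <<'E'
from fit import *
I={k:cv2.cvtColor(cv2.imread(f'pics/{k}0.png'),cv2.COLOR_BGR2RGB) for k in('top','side')}
for n,uv,uvx,z in [('block2',(118,214),(125,222),.03),('block3',(424,241),(417,233),.03),('block4',(334,184),(329,194),.03),('case',(241,196),(236,166),.032)]:
    a,b=unproj('top',uv,z),unproj('top',uvx,z)
    if n=='block3': # corner well ~ (432,244); x arm toward (415,231)
        a,b=unproj('top',(432,244),z),unproj('top',(415,231),z)
        if 1:
            # arms: left (415,231) and right (441,229): y is +90deg (ccw) from x
            c2=unproj('top',(443,229),z); v,w=b-a,c2-a
            if v[0]*w[1]-v[1]*w[0]<0: b=c2
            a,b=(a+b)/2,b
    p0=[*a,np.arctan2(*(b-a)[::-1])]
    print(n,'init',np.round(p0,3))
    for cam in I:
        p,sc=fit(I[cam],cam,n,p0,z); print('  ',cam,np.round(p[:2]*1e3,1),round(np.degrees(p[2]),2),round(sc,3))
for n,uv,z in [('bl',(167,157),.06),('br',(406,144),.06),('fl',(278,255),.06)]: print(n,unproj('top',uv,z))
E
python3 go.py
```

```text
block2 init [ 0.478  0.4   -2.373]
   top [478.2 405.4] -133.11 0.915
   side [479.2 407.2] -133.11 0.904
block3 init [ 0.443 -0.376 -0.627]
   top [ 439.7 -375.3] -39.62 0.943Traceback (most recent call last):
  File "go.py", line 15, in <module>
    p,sc=fit(I[cam],cam,n,p0,z); print('  ',cam,np.round(p[:2]*1e3,1),round(np.degrees(p[2]),2),round(sc,3))
         ~~~^^^^^^^^^^^^^^^^^^^
  File "fit.py", line 40, in fit
    best=minimize(cost,x,method='Nelder-Mead',options=dict(initial_simplex=sx,xatol=2e-5,fatol=1e-6))
    res = _minimize_neldermead(fun, x0, args, callback, bounds=bounds,
                               **options)
    fsim[j] = func(sim[j])
              ~~~~^^^^^^^^
    fx = function(np.copy(x), *(wrapper_args + args))
  File "fit.py", line 35, in cost
    r=render(cam,n,p,z,box); return -np.corrcoef(r.ravel(),F.ravel())[0,1]
  File "fit.py", line 21, in render
    uv=(proj(cam,w3)-[x0,y0]+.5)*S-.5
        ~~~~^^^^^^^^
  File "fit.py", line 11, in proj
    m=manip.camera_model(cam); r=R.from_quat(np.roll(m['orientation'],-1))
ValueError: time passes only in moves, steps and waits
```

```bash
python3 - <<'E'
s=open('fit.py').read()
s=s.replace("W={","import functools\ncammod=functools.lru_cache(None)(lambda c: manip.camera_model(c))\nW={",1).replace("m=manip.camera_model(cam)","m=cammod(cam)")
open('fit.py','w').write(s)
E
python3 go.py
```

```text
block2 init [ 0.478  0.4   -2.373]
   top [478.2 405.4] -133.11 0.915
   side [479.2 407.2] -133.11 0.904
block3 init [ 0.443 -0.376 -0.627]
   top [ 439.7 -375.3] -39.62 0.943
   side [ 441.  -374.3] -39.54 0.749
block4 init [ 0.564 -0.128  2.697]
   top [ 561.1 -121.7] 156.09 0.964
   side [ 562.5 -120.5] 156.01 0.73
case init [0.529 0.098 0.198]
   top [529.5  99.9] 15.15 0.951
   side [530.7 102.1] 15.14 0.88
bl [0.61608459 0.27588819]
br [ 0.65842087 -0.29266998]
fl [0.38971251 0.00355604]
```

```bash
cat > wp.py <<'E'
import numpy as np,sys
from scipy.spatial.transform import Rotation as R
from workcell import manip
C=np.array([530.1,101.0]); CY=15.15
if __name__=='__main__':
    # args: x,y,z(mm),yaw of tool y ; 'cx,cy' in case frame when prefixed c
    s=manip.read_state(); p=s['position']; r=R.from_quat(np.roll(s['tool_rot'],-1))
    y=np.degrees(np.arctan2(*r.as_matrix()[:2,1][::-1]))
    print('t',round(s['t'],2),'pos',np.round(p*1e3,1),'yaw',round(y,2),'tilt',np.round(r.as_matrix()[:2,2],4),'F',np.round(s['ft_force'],1),'gap',round(s['finger_gap']*93,1),'ff',round(float(s['finger_force']),1),'j',np.round(s['joint_positions'],2))
    for a in sys.argv[1:]:
        c=a[0]=='c'; x,yy,z,w=map(float,a.strip('c').split(','))
        if c:
            t=np.radians(CY); x,yy=C+[np.cos(t)*x-np.sin(t)*yy,np.sin(t)*x+np.cos(t)*yy]; w+=CY
        w=y+(w-y+90)%180-90; t=np.radians(w)
        Y=np.array([np.cos(t),np.sin(t),0]); Z=np.array([0,0,-1.]); T=np.c_[np.cross(Y,Z),Y,Z]
        print(a,np.round([x,yy,z],1),'->',np.round(r.inv().apply(np.array([x,yy,z])/1e3-p)/.5,4).tolist(),np.round((r.inv()*R.from_matrix(T)).as_rotvec()/np.radians(30),4).tolist())
E
python3 wp.py 478.7,406.3,100,46.9 478.7,406.3,50,46.9 478.7,406.3,21,46.9
```

```text
t 0.1 pos [194.5 514.2 235.2] yaw 69.27 tilt [-0.0005 -0.0009] F [ 0.3  0.  -0. ] gap 92.9 ff 0.0 j [ 1.12  0.35  1.65  0.    1.14 -0.08]
478.7,406.3,100,46.9 [478.7 406.3 100. ] -> [-0.6079, -0.0003, 0.2703] [-0.002, 0.0002, 0.7457]
478.7,406.3,50,46.9 [478.7 406.3  50. ] -> [-0.6079, -0.0002, 0.3703] [-0.002, 0.0002, 0.7457]
478.7,406.3,21,46.9 [478.7 406.3  21. ] -> [-0.6079, -0.0002, 0.4283] [-0.002, 0.0002, 0.7457]
```

Call:
{"name": "arm_command", "arguments": {"rows": [[[-0.608,0,0.27,0,0,0.746,0.39],[-0.608,0,0.27,0,0,0.746,0.39],[-0.608,0,0.27,0,0,0.746,0.39],[-0.608,0,0.27,0,0,0.746,0.39],[-0.608,0,0.27,0,0,0.746,0.39],[-0.608,0,0.27,0,0,0.746,0.39],[-0.608,0,0.27,0,0,0.746,0.39],[-0.608,0,0.27,0,0,0.746,0.39],[-0.608,0,0.27,0,0,0.746,0.39],[-0.608,0,0.27,0,0,0.746,0.39],[-0.608,0,0.27,0,0,0.746,0.39],[-0.608,0,0.27,0,0,0.746,0.39]]], "grip_force": 20}}

```text
t: 1.3
position: [0.4783, 0.4074, 0.1012]
tool_rot: [0.0, 0.367, 0.93, 0.0]
ft_force: [-0.4, -0.5, 0.1]
finger_gap: 0.3
finger_force: 0.0
```

```bash
python3 wp.py 478.7,406.3,50,46.9 478.7,406.3,21,46.9
python3 - <<'E'
from fit import *
o=[]
for n in("top","side"):
    f=manip.grab_frame(n); u=proj(n,np.array([[.4787,.4063,.03]]))[0].astype(int)
    x,y=np.clip(u-[60,60],0,[440,300]); o.append(cv2.resize(f[y:y+120,x:x+120],(400,400),interpolation=cv2.INTER_CUBIC))
cv2.imwrite('pics/h2.png',cv2.cvtColor(np.hstack(o),cv2.COLOR_RGB2BGR))
E
```

```text
t 1.3 pos [478.3 407.4 101.2] yaw 46.96 tilt [0.0005 0.0004] F [-0.4 -0.5  0.1] gap 27.9 ff 0.0 j [ 0.63  0.64  1.54  0.    0.95 -0.19]
478.7,406.3,50,46.9 [478.7 406.3  50. ] -> [-0.0021, -0.0012, 0.1024] [0.0013, 0.0001, 0.0019]
478.7,406.3,21,46.9 [478.7 406.3  21. ] -> [-0.0021, -0.0013, 0.1604] [0.0013, 0.0001, 0.0019]
```

View pics/h2.png

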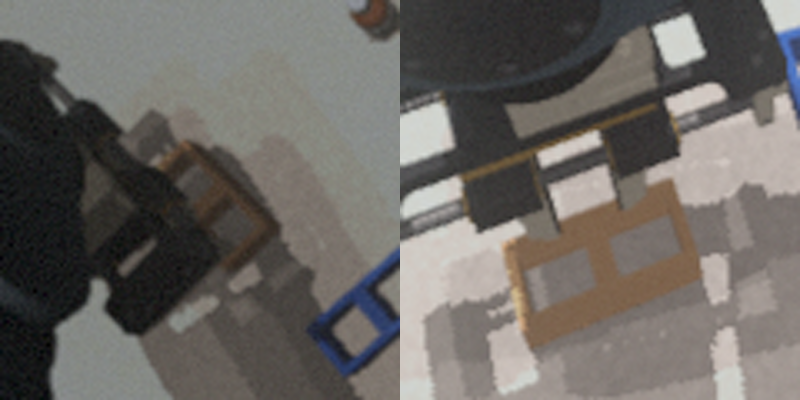

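Call:
{"name": "arm_command", "arguments": {"rows": [[[0,0,0.05,0,0,0,0.39],[0,0,0.1,0,0,0,0.39],[0,0,0.12,0,0,0,0.39],[0,0,0.14,0,0,0,0.39],[0,0,0.15,0,0,0,0.39],[0,0,0.158,0,0,0,0.39],[0,0,0.158,0,0,0,0.39],[0,0,0.158,0,0,0,0.8],[0,0,0.158,0,0,0,0.9],[0,0,0.158,0,0,0,0.9],[0,0,0.158,0,0,0,0.9]]]}}

```text
t: 2.5
position: [0.4792, 0.4069, 0.0221]
tool_rot: [0.0, 0.367, 0.93, 0.0]
ft_force: [0.4, -0.9, 3.4]
finger_gap: 0.126
finger_force: 20.0
```

```bash
python3 wp.py 478.7,406.3,120,46.9 c-23.8,-47.2,120,0
```

```text
t 2.5 pos [479.2 406.9  22.1] yaw 46.89 tilt [0.0005 0.0004] F [ 0.4 -0.9  3.4] gap 11.7 ff 20.0 j [ 0.63  0.76  1.57 -0.    0.82 -0.19]
478.7,406.3,120,46.9 [478.7 406.3 120. ] -> [-0.0002, -0.0014, -0.1958] [0.0012, 0.0003, -0.0003]
c-23.8,-47.2,120,0 [519.5  49.2 120. ] -> [-0.5478, -0.4671, -0.1961] [0.0013, -0.0001, 1.058]
```

Call:
{"name": "arm_command", "arguments": {"rows": [[[0,0,-0.03,0,0,0,0.9],[0,0,-0.1,0,0,0,0.9],[0,0,-0.196,0,0,0,0.9],[-0.548,-0.467,-0.196,0,0,1,0.9],[-0.548,-0.467,-0.196,0,0,1,0.9],[-0.548,-0.467,-0.196,0,0,1,0.9],[-0.548,-0.467,-0.196,0,0,1,0.9],[-0.548,-0.467,-0.196,0,0,1,0.9],[-0.548,-0.467,-0.196,0,0,1,0.9],[-0.548,-0.467,-0.196,0,0,1,0.9],[-0.548,-0.467,-0.196,0,0,1,0.9],[-0.548,-0.467,-0.196,0,0,1,0.9]]]}}

```text
t: 3.7
position: [0.5197, 0.0478, 0.1204]
tool_rot: [0.0, 0.597, 0.802, 0.0]
ft_force: [-0.3, 0.7, -0.5]
finger_gap: 0.128
finger_force: 20.0
```

```bash
python3 wp.py c-23.8,-47.2,65,0  c-23.8,-47.2,27,0
```

```text
t 3.7 pos [519.7  47.8 120.4] yaw 16.73 tilt [0.0008 0.0001] F [-0.3  0.7 -0.5] gap 11.9 ff 20.0 j [ 0.    0.45  1.83  0.    0.86 -0.29]
c-23.8,-47.2,65,0 [519.5  49.2  65. ] -> [0.0029, 0.0002, 0.1109] [0.0015, 0.0003, 0.0526]
c-23.8,-47.2,27,0 [519.5  49.2  27. ] -> [0.0029, 0.0002, 0.1869] [0.0015, 0.0003, 0.0526]
```

Call:
{"name": "arm_command", "arguments": {"rows": [[[0.003,0,0.06,0,0,0.053,0.9],[0.003,0,0.11,0,0,0.053,0.9],[0.003,0,0.12,0,0,0.053,0.9],[0.003,0,0.12,0,0,0.053,0.9],[0.003,0,0.12,0,0,0.053,0.9]]]}}

```text
t: 4.2
position: [0.5196, 0.0512, 0.0608]
tool_rot: [0.001, 0.606, 0.795, 0.0]
ft_force: [0.1, 0.2, -0.1]
finger_gap: 0.125
finger_force: 20.0
```

```bash
python3 wp.py c-23.8,-47.2,40,0  c-23.8,-47.2,27,0
python3 - <<'E'
from fit import *
o=[]
for n in("top","side"):
    f=manip.grab_frame(n); cv2.imwrite(f'pics/{n}1.png',f[...,::-1]); u=proj(n,np.array([[.525,.08,.03]]))[0].astype(int)
    x,y=np.clip(u-[60,60],0,[440,300]); o.append(cv2.resize(f[y:y+120,x:x+120],(400,400),interpolation=cv2.INTER_CUBIC))
cv2.imwrite('pics/h3.png',cv2.cvtColor(np.hstack(o),cv2.COLOR_RGB2BGR))
E
```

```text
t 4.2 pos [519.6  51.2  60.8] yaw 15.36 tilt [0.0013 0.0001] F [ 0.1  0.2 -0.1] gap 11.6 ff 20.0 j [ 0.01  0.55  1.85  0.    0.73 -0.26]
c-23.8,-47.2,40,0 [519.5  49.2  40. ] -> [-0.0038, -0.0013, 0.0415] [0.0025, 0.0006, 0.0069]
c-23.8,-47.2,27,0 [519.5  49.2  27. ] -> [-0.0038, -0.0014, 0.0675] [0.0025, 0.0006, 0.0069]
```

View pics/h3.png

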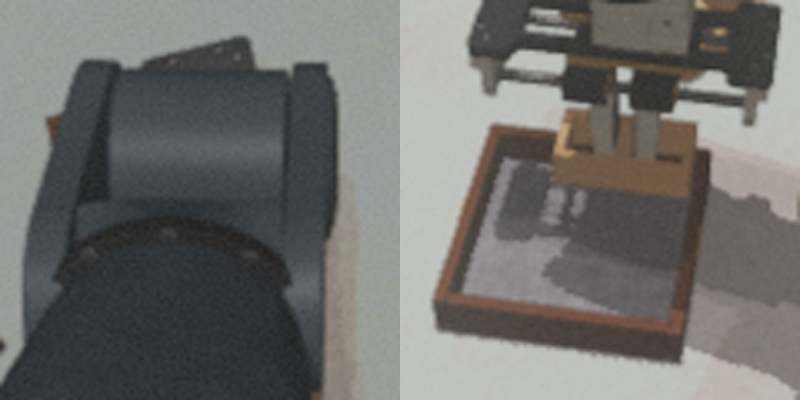

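Call:
{"name": "arm_command", "arguments": {"rows": [[[-0.004,-0.001,0.02,0,0,0.007,0.9],[-0.004,-0.001,0.02,0,0,0.007,0.9],[-0.004,-0.001,0.02,0,0,0.007,0.9],[-0.004,-0.001,0.02,0,0,0.007,0.9]]]}}

```text
t: 4.7
position: [0.5193, 0.0484, 0.0497]
tool_rot: [0.0, 0.608, 0.794, 0.0]
ft_force: [1.4, -0.9, -1.4]
finger_gap: 0.129
finger_force: 20.0
```

```bash
python3 wp.py c-23.8,-47.2,40,0  c-23.8,-47.2,27,0
```

```text
t 4.7 pos [519.3  48.4  49.7] yaw 15.09 tilt [ 0.0004 -0.    ] F [ 1.4 -0.9 -1.4] gap 12.0 ff 20.0 j [ 0.    0.57  1.86 -0.    0.71 -0.26]
c-23.8,-47.2,40,0 [519.5  49.2  40. ] -> [0.0015, 0.0008, 0.0194] [0.0008, 0.0002, -0.0021]
c-23.8,-47.2,27,0 [519.5  49.2  27. ] -> [0.0015, 0.0008, 0.0454] [0.0008, 0.0002, -0.0021]
```

Call:
{"name": "arm_command", "arguments": {"rows": [[[0,0,0.006,0,0,0,0.9],[0,0,0.012,0,0,0,0.9],[0,0,0.018,0,0,0,0.9],[0,0,0.024,0,0,0,0.9],[0,0,0.03,0,0,0,0.9],[0,0,0.036,0,0,0,0.9],[0,0,0.04,0,0,0,0.9],[0,0,0.043,0,0,0,0.9],[0,0,0.043,0,0,0,0.9]]]}}

```text
t: 5.6
position: [0.5193, 0.0485, 0.0281]
tool_rot: [0.0, 0.608, 0.794, 0.0]
ft_force: [4.5, 1.3, -0.7]
finger_gap: 0.128
finger_force: 20.0
```

```bash
python3 wp.py c-23.8,-47.2,27,0; python3 wp.py
```

```text
t 5.6 pos [519.3  48.5  28.1] yaw 15.09 tilt [0.0005 0.    ] F [ 4.5  1.3 -0.7] gap 11.9 ff 20.0 j [ 0.    0.61  1.86  0.    0.67 -0.26]
c-23.8,-47.2,27,0 [519.5  49.2  27. ] -> [0.0014, 0.0008, 0.0022] [0.001, 0.0002, -0.002]
t 5.6 pos [519.3  48.5  28.1] yaw 15.09 tilt [0.0005 0.    ] F [ 4.5  1.3 -0.7] gap 11.9 ff 20.0 j [ 0.    0.61  1.86  0.    0.67 -0.26]
```

Call:
{"name": "arm_command", "arguments": {"rows": [[[0,0.002,0,0,0,0,0.9],[0,0.002,0.002,0,0,0,0.9],[0,0.002,0.003,0,0,0,0.9],[0,0.002,0.003,0,0,0,0.9]]]}}

```text
t: 6.0
position: [0.5194, 0.0485, 0.0279]
tool_rot: [-0.001, 0.608, 0.794, -0.001]
ft_force: [-7.0, -2.0, 24.2]
finger_gap: 0.127
finger_force: 20.0
```

Call:
{"name": "arm_command", "arguments": {"rows": [[[0,0,-0.002,0,0,0,0.9],[0,0,-0.002,0,0,0,0.39],[0,0,-0.002,0,0,0,0.39],[0,0,-0.002,0,0,0,0.39],[0,0,-0.03,0,0,0,0.39],[0,0,-0.08,0,0,0,0.39],[0,0,-0.18,0,0,0,0.39],[0,0,-0.25,0,0,0,0.39],[0,0,-0.25,0,0,0,0.39]]]}}

```text
t: 6.9
position: [0.5222, 0.0488, 0.1569]
tool_rot: [0.003, 0.608, 0.794, 0.003]
ft_force: [0.1, -0.3, -0.3]
finger_gap: 0.3
finger_force: 0.0
```

```bash
python3 wp.py 440.3,-374.8,120,-39.6 440.3,-374.8,120,-10
```

```text
t 6.9 pos [522.2  48.8 156.9] yaw 15.1 tilt [0.0082 0.0001] F [ 0.1 -0.3 -0.3] gap 27.9 ff 0.0 j [ 0.    0.4   1.8   0.    0.93 -0.26]
440.3,-374.8,120,-39.6 [ 440.3 -374.8  120. ] -> [-0.7751, -0.3794, 0.0725] [0.0159, -0.0036, 1.8231]
440.3,-374.8,120,-10 [ 440.3 -374.8  120. ] -> [-0.7751, -0.3794, 0.0725] [0.0158, 0.0006, 0.8365]
```

Call:
{"name": "arm_command", "arguments": {"rows": [[[-0.775,-0.379,0,0,0,0.95,0.39],[-0.775,-0.379,0,0,0,0.95,0.39],[-0.775,-0.379,0,0,0,0.95,0.39],[-0.775,-0.379,0,0,0,0.95,0.39],[-0.775,-0.379,0,0,0,0.95,0.39],[-0.775,-0.379,0.07,0,0,0.95,0.39],[-0.775,-0.379,0.07,0,0,0.95,0.39],[-0.775,-0.379,0.07,0,0,0.95,0.39],[-0.775,-0.379,0.07,0,0,0.95,0.39],[-0.775,-0.379,0.07,0,0,0.95,0.39],[-0.775,-0.379,0.07,0,0,0.95,0.39],[-0.775,-0.379,0.07,0,0,0.95,0.39]]]}}

```text
t: 8.1
position: [0.438, -0.3738, 0.1166]
tool_rot: [-0.0, 0.785, 0.62, 0.0]
ft_force: [0.6, 0.1, 0.3]
finger_gap: 0.305
finger_force: 0.0
```

```bash
cat > chk.py <<'E'
from fit import *
import sys
from wp import C,CY
G={'block2':(-23.8,-47.2,0),'block3':(-23.8,0,0),'block4':(47.2,24.2,90)}
def wf(x,y,a):
    t=np.radians(CY); return [*(C+[np.cos(t)*x-np.sin(t)*y,np.sin(t)*x+np.cos(t)*y])/1e3,np.radians(a+CY)]
k=sys.argv[1]
for cam in('top','side'):
    f=manip.grab_frame(cam); cv2.imwrite(f'pics/{cam}{k}.png',f[...,::-1])
    pc,sc=fit(f,cam,'case',wf(0,0,0),.032); print(cam,'case',np.round(pc[:2]*1e3,1),round(np.degrees(pc[2]),2),round(sc,3))
    for n in sys.argv[2:]:
        p,s=fit(f,cam,n,wf(*G[n]),.036); c,q=np.cos(pc[2]),np.sin(pc[2]); d=(p-pc)[:2]*1e3
        print('  ',n,'world',np.round(p[:2]*1e3,1),'in case',np.round([c*d[0]+q*d[1],-q*d[0]+c*d[1]],1),round(np.degrees(p[2]-pc[2]),2),'goal',G[n],round(s,3))
E
python3 chk.py 2 block2; python3 wp.py 440.3,-374.8,100,-39.6 440.3,-374.8,21.5,-39.6
```

```text
top case [529.6 100.2] 15.1 0.867
   block2 world [517.7  46.7] in case [-25.4 -48.5] 0.31 goal (-23.8, -47.2, 0) 0.713
side case [530.7 102.6] 15.15 0.689
   block2 world [519.1  48.5] in case [-25.4 -49.3] -0.04 goal (-23.8, -47.2, 0) 0.526
t 8.2 pos [ 438.3 -373.7  116.9] yaw -13.33 tilt [0.0001 0.0001] F [-0.9 -0.2  0.5] gap 28.4 ff 0.0 j [-0.79  0.54  1.68  0.    0.92 -0.55]
440.3,-374.8,100,-39.6 [ 440.3 -374.8  100. ] -> [-0.0012, 0.0044, 0.0338] [0.0, -0.0002, 0.8756]
440.3,-374.8,21.5,-39.6 [ 440.3 -374.8   21.5] -> [-0.0012, 0.0044, 0.1908] [0.0, -0.0002, 0.8756]
```

Call:
{"name": "arm_command", "arguments": {"rows": [[[0,0.005,0,0,0,0.875,0.39],[0,0.005,0,0,0,0.875,0.39],[0,0.005,0.03,0,0,0.875,0.39],[0,0.005,0.08,0,0,0.875,0.39],[0,0.005,0.12,0,0,0.875,0.39],[0,0.005,0.12,0,0,0.875,0.39],[0,0.005,0.12,0,0,0.875,0.39]]]}}

```text
t: 8.9
position: [0.4407, -0.375, 0.0572]
tool_rot: [0.0, 0.905, 0.426, 0.0]
ft_force: [0.0, 0.9, -0.1]
finger_gap: 0.309
finger_force: 0.0
```

```bash
sed -i 's/^C=.*/C=np.array([531.0,102.0]); CY=15.15/' wp.py; python3 wp.py 441,-374.3,21.5,-39.6
```

```text
t 8.9 pos [ 440.7 -375.    57.2] yaw -39.61 tilt [ 0.0001 -0.0001] F [ 0.   0.9 -0.1] gap 28.7 ff 0.0 j [-0.79  0.64  1.7  -0.    0.8  -0.09]
441,-374.3,21.5,-39.6 [ 441.  -374.3   21.5] -> [0.0014, -0.0005, 0.0715] [0.0002, 0.0, -0.0003]
```

Call:
{"name": "arm_command", "arguments": {"rows": [[[0.001,0,0.02,0,0,0,0.39],[0.001,0,0.04,0,0,0,0.39],[0.001,0,0.055,0,0,0,0.39],[0.001,0,0.066,0,0,0,0.39],[0.001,0,0.071,0,0,0,0.39],[0.001,0,0.071,0,0,0,0.39],[0.001,0,0.071,0,0,0,0.8],[0.001,0,0.071,0,0,0,0.9],[0.001,0,0.071,0,0,0,0.9],[0.001,0,0.071,0,0,0,0.9],[0.001,0,0.071,0,0,0,0.9]]]}}

```text
t: 10.0
position: [0.4408, -0.3751, 0.0214]
tool_rot: [0.0, 0.905, 0.425, 0.0]
ft_force: [-1.0, 0.8, 3.8]
finger_gap: 0.129
finger_force: 20.0
```

```bash
python3 wp.py c-23.8,0.3,140,0
```

```text
t 10.0 pos [ 440.8 -375.1   21.4] yaw -39.66 tilt [ 0.0003 -0.0004] F [-1.   0.8  3.8] gap 12.0 ff 20.0 j [-0.79  0.69  1.71 -0.    0.74 -0.09]
c-23.8,0.3,140,0 [507.9  96.1 140. ] -> [0.8112, -0.4979, -0.2374] [0.0008, 0.0006, -1.8269]
```

Call:
{"name": "arm_command", "arguments": {"rows": [[[0,0,-0.03,0,0,0,0.9],[0,0,-0.1,0,0,0,0.9],[0,0,-0.19,0,0,0,0.9],[0.811,-0.498,-0.237,0,0,-0.95,0.9],[0.811,-0.498,-0.237,0,0,-0.95,0.9],[0.811,-0.498,-0.237,0,0,-0.95,0.9],[0.811,-0.498,-0.237,0,0,-0.95,0.9],[0.811,-0.498,-0.237,0,0,-0.95,0.9],[0.811,-0.498,-0.237,0,0,-0.95,0.9],[0.811,-0.498,-0.237,0,0,-0.95,0.9],[0.811,-0.498,-0.237,0,0,-0.95,0.9],[0.811,-0.498,-0.237,0,0,-0.95,0.9]]]}}

```text
t: 11.2
position: [0.504, 0.0721, 0.1395]
tool_rot: [0.0, 0.773, 0.635, 0.0]
ft_force: [0.9, 0.1, -0.2]
finger_gap: 0.127
finger_force: 20.0
```

```bash
python3 wp.py c-23.8,0.3,65,0
```

```text
t 11.2 pos [504.   72.1 139.5] yaw -11.16 tilt [ 0.0009 -0.    ] F [ 0.9  0.1 -0.2] gap 11.8 ff 20.0 j [ 0.05  0.4   1.85 -0.    0.89  0.25]
c-23.8,0.3,65,0 [507.9  96.1  65. ] -> [0.0486, -0.0017, 0.149] [0.0018, 0.0001, -0.877]
```

Call:
{"name": "arm_command", "arguments": {"rows": [[[0.03,0,0,0,0,-0.877,0.9],[0.03,0,0,0,0,-0.877,0.9],[0.03,0,0,0,0,-0.877,0.9],[0.03,0,0.05,0,0,-0.877,0.9],[0.03,0,0.1,0,0,-0.877,0.9],[0.03,0,0.14,0,0,-0.877,0.9],[0.03,0,0.14,0,0,-0.877,0.9]]]}}

```text
t: 11.9
position: [0.5057, 0.0846, 0.0671]
tool_rot: [-0.001, 0.608, 0.794, -0.001]
ft_force: [-0.8, 0.3, -0.5]
finger_gap: 0.13
finger_force: 20.0
```

```bash
python3 wp.py c-23.8,0.3,60,0
```

```text
t 11.9 pos [505.7  84.6  67.1] yaw 15.15 tilt [-0.0035 -0.0003] F [-0.8  0.3 -0.5] gap 12.1 ff 20.0 j [ 0.07  0.53  1.87  0.    0.74 -0.19]
c-23.8,0.3,60,0 [507.9  96.1  60. ] -> [0.0209, 0.0104, 0.0142] [-0.0066, -0.0013, -0.0001]
```

Call:
{"name": "arm_command", "arguments": {"rows": [[[0.021,0.009,0.01,0,0,0,0.9],[0.021,0.009,0.01,0,0,0,0.9],[0.021,0.009,0.01,0,0,0,0.9],[0.021,0.009,0.01,0,0,0,0.9],[0.021,0.009,0.01,0,0,0,0.9]]]}}

```text
t: 12.4
position: [0.5087, 0.096, 0.0638]
tool_rot: [0.0, 0.608, 0.794, 0.0]
ft_force: [0.5, -0.1, -1.0]
finger_gap: 0.125
finger_force: 20.0
```

```bash
python3 wp.py c-23.8,0.3,40,0
```

```text
t 12.4 pos [508.7  96.   63.8] yaw 15.15 tilt [0.0006 0.    ] F [ 0.5 -0.1 -1. ] gap 11.6 ff 20.0 j [ 0.1   0.54  1.86 -0.    0.74 -0.17]
c-23.8,0.3,40,0 [507.9  96.1  40. ] -> [0.0006, -0.0015, 0.0476] [0.0012, 0.0002, -0.0]
```

Call:
{"name": "arm_command", "arguments": {"rows": [[[0,-0.001,0.015,0,0,0,0.9],[0,-0.001,0.025,0,0,0,0.9],[0,-0.001,0.033,0,0,0,0.9],[0,-0.001,0.039,0,0,0,0.9],[0,-0.001,0.045,0,0,0,0.9],[0,-0.001,0.05,0,0,0,0.9],[0,-0.001,0.05,0,0,0,0.9]]]}}

```text
t: 13.1
position: [0.5079, 0.0959, 0.038]
tool_rot: [-0.0, 0.608, 0.794, -0.0]
ft_force: [0.6, -0.4, -0.7]
finger_gap: 0.128
finger_force: 20.0
```

```bash
python3 wp.py c-23.8,0.3,27.4,0
```

```text
t 13.1 pos [507.9  95.9  38. ] yaw 15.15 tilt [-0.0005 -0.0001] F [ 0.6 -0.4 -0.7] gap 11.9 ff 20.0 j [ 0.1   0.59  1.87 -0.    0.68 -0.17]
c-23.8,0.3,27.4,0 [507.9  96.1  27.4] -> [0.0004, 0.0002, 0.0213] [-0.0009, -0.0001, -0.0]
```

No contact; inside the case. Down to the floor.

Call:
{"name": "arm_command", "arguments": {"rows": [[[0,0,0.006,0,0,0,0.9],[0,0,0.012,0,0,0,0.9],[0,0,0.017,0,0,0,0.9],[0,0,0.02,0,0,0,0.9],[0,0,0.022,0,0,0,0.9],[0,0,0.022,0,0,0,0.9]]]}}

```text
t: 13.7
position: [0.5081, 0.0959, 0.0274]
tool_rot: [0.0, 0.608, 0.794, 0.0]
ft_force: [-0.5, 0.0, 2.9]
finger_gap: 0.124
finger_force: 20.0
```

Call:
{"name": "arm_command", "arguments": {"rows": [[[0,0,0.001,0,0,0,0.9],[0,0,0.001,0,0,0,0.9],[0,0,0,0,0,0,0.39],[0,0,0,0,0,0,0.39],[0,0,0,0,0,0,0.39],[0,0,-0.03,0,0,0,0.39],[0,0,-0.08,0,0,0,0.39],[0,0,-0.18,0,0,0,0.39],[0,0,-0.25,0,0,0,0.39],[0,0,-0.25,0,0,0,0.39],[0,0,-0.25,0,0,0,0.39]]]}}

```text
t: 14.8
position: [0.5081, 0.0959, 0.1524]
tool_rot: [0.0, 0.608, 0.794, 0.0]
ft_force: [0.2, -0.8, -0.3]
finger_gap: 0.309
finger_force: 0.0
```

```bash
python3 wp.py 562.5,-120.5,110,-24
```

```text
t 14.8 pos [508.1  95.9 152.4] yaw 15.15 tilt [0.001  0.0001] F [ 0.2 -0.8 -0.3] gap 28.7 ff 0.0 j [ 0.1   0.4   1.82  0.    0.93 -0.17]
562.5,-120.5,110,-24 [ 562.5 -120.5  110. ] -> [-0.4462, -0.0082, 0.0849] [0.0019, -0.0003, 1.305]
```

Call:
{"name": "arm_command", "arguments": {"rows": [[[-0.446,-0.008,0.05,0,0,0.9,0.39],[-0.446,-0.008,0.05,0,0,0.9,0.39],[-0.446,-0.008,0.05,0,0,0.9,0.39],[-0.446,-0.008,0.05,0,0,0.9,0.39],[-0.446,-0.008,0.085,0,0,0.9,0.39],[-0.446,-0.008,0.085,0,0,0.9,0.39],[-0.446,-0.008,0.085,0,0,0.9,0.39],[-0.446,-0.008,0.085,0,0,0.9,0.39],[-0.446,-0.008,0.085,0,0,0.9,0.39]]]}}

```text
t: 15.7
position: [0.5625, -0.1193, 0.1101]
tool_rot: [0.0, 0.776, 0.631, 0.0]
ft_force: [-0.5, -1.0, -0.3]
finger_gap: 0.308
finger_force: 0.0
```

```bash
python3 wp.py 562.5,-120.5,21.5,-24; python3 chk.py 3 block2 block3
```

```text
t 15.7 pos [ 562.5 -119.3  110.1] yaw -11.76 tilt [ 0.0002 -0.    ] F [-0.5 -1.  -0.3] gap 28.6 ff 0.0 j [-0.29  0.55  1.69  0.    0.9  -0.08]
562.5,-120.5,21.5,-24 [ 562.5 -120.5   21.5] -> [-0.0024, 0.0005, 0.1772] [0.0004, -0.0001, 0.4079]
top case [529.8 100.1] 15.1 0.746
   block2 world [517.7  46.8] in case [-25.6 -48.3] 0.16 goal (-23.8, -47.2, 0) 0.514
   block3 world [506.2  95. ] in case [-24.1   1.2] -0.01 goal (-23.8, 0, 0) 0.617
side case [531.1 102.4] 15.43 0.53
   block2 world [519.   48.9] in case [-25.9 -48.4] 0.24 goal (-23.8, -47.2, 0) 0.434
   block3 world [507.6  96.7] in case [-24.2   0.8] -0.17 goal (-23.8, 0, 0) 0.595
```

Call:
{"name": "arm_command", "arguments": {"rows": [[[-0.002,0,0,0,0,0.408,0.39],[-0.002,0,0.04,0,0,0.408,0.39],[-0.002,0,0.08,0,0,0.408,0.39],[-0.002,0,0.12,0,0,0.408,0.39],[-0.002,0,0.12,0,0,0.408,0.39],[-0.002,0,0.12,0,0,0.408,0.39]]]}}

```text
t: 16.4
position: [0.5625, -0.1211, 0.0504]
tool_rot: [0.0, 0.839, 0.544, 0.0]
ft_force: [0.6, -0.2, 0.3]
finger_gap: 0.307
finger_force: 0.0
```

```bash
python3 wp.py 562.5,-120.5,21.5,-24
```

```text
t 16.4 pos [ 562.5 -121.1   50.4] yaw -24.06 tilt [ 0.0002 -0.0001] F [ 0.6 -0.2  0.3] gap 28.6 ff 0.0 j [-0.29  0.64  1.71 -0.    0.79  0.13]
562.5,-120.5,21.5,-24 [ 562.5 -120.5   21.5] -> [0.0011, -0.0005, 0.0578] [0.0003, -0.0, -0.002]
```

Call:
{"name": "arm_command", "arguments": {"rows": [[[0.001,0,0.02,0,0,0,0.39],[0.001,0,0.04,0,0,0,0.39],[0.001,0,0.052,0,0,0,0.39],[0.001,0,0.058,0,0,0,0.39],[0.001,0,0.058,0,0,0,0.39],[0.001,0,0.058,0,0,0,0.8],[0.001,0,0.058,0,0,0,0.9],[0.001,0,0.058,0,0,0,0.9],[0.001,0,0.058,0,0,0,0.9],[0.001,0,0.058,0,0,0,0.9]]]}}

```text
t: 17.4
position: [0.5627, -0.121, 0.0211]
tool_rot: [0.0, 0.839, 0.544, 0.0]
ft_force: [-0.8, 0.1, 3.3]
finger_gap: 0.129
finger_force: 20.0
```

```bash
python3 wp.py c46.8,24.75,120,90
```

```text
t 17.4 pos [ 562.7 -121.    21.1] yaw -24.09 tilt [ 0.0004 -0.0001] F [-0.8  0.1  3.3] gap 12.0 ff 20.0 j [-0.29  0.69  1.72  0.    0.73  0.13]
c46.8,24.75,120,90 [569.7 138.1 120. ] -> [0.4788, -0.1986, -0.1978] [0.0007, -0.0005, 1.692]
```

Call:
{"name": "arm_command", "arguments": {"rows": [[[0,0,-0.03,0,0,0,0.9],[0,0,-0.1,0,0,0,0.9],[0,0,-0.198,0,0,0,0.9],[0.479,-0.199,-0.198,0,0,0.9,0.9],[0.479,-0.199,-0.198,0,0,0.9,0.9],[0.479,-0.199,-0.198,0,0,0.9,0.9],[0.479,-0.199,-0.198,0,0,0.9,0.9],[0.479,-0.199,-0.198,0,0,0.9,0.9],[0.479,-0.199,-0.198,0,0,0.9,0.9],[0.479,-0.199,-0.198,0,0,0.9,0.9],[0.479,-0.199,-0.198,0,0,0.9,0.9],[0.479,-0.199,-0.198,0,0,0.9,0.9]]]}}

```text
t: 18.6
position: [0.5694, 0.1372, 0.1202]
tool_rot: [0.0, 0.943, 0.333, -0.0]
ft_force: [0.3, -0.3, -0.6]
finger_gap: 0.127
finger_force: 20.0
```

```bash
python3 wp.py c46.8,24.75,75,90
```

```text
t 18.6 pos [569.4 137.2 120.2] yaw -51.15 tilt [ 0.     -0.0002] F [ 0.3 -0.3 -0.6] gap 11.8 ff 20.0 j [ 0.16  0.55  1.65 -0.    0.93  1.05]
c46.8,24.75,75,90 [569.7 138.1  75. ] -> [0.0015, -0.0011, 0.0903] [0.0003, 0.0001, 0.79]
```

Call:
{"name": "arm_command", "arguments": {"rows": [[[0.001,-0.001,0,0,0,0.79,0.9],[0.001,-0.001,0,0,0,0.79,0.9],[0.001,-0.001,0.03,0,0,0.79,0.9],[0.001,-0.001,0.07,0,0,0.79,0.9],[0.001,-0.001,0.1,0,0,0.79,0.9],[0.001,-0.001,0.11,0,0,0.79,0.9],[0.001,-0.001,0.11,0,0,0.79,0.9],[0.001,-0.001,0.11,0,0,0.79,0.9]]]}}

```text
t: 19.4
position: [0.5699, 0.1389, 0.0654]
tool_rot: [-0.0, 0.991, 0.132, 0.0]
ft_force: [0.6, 0.2, -1.5]
finger_gap: 0.125
finger_force: 20.0
```

```bash
python3 wp.py c46.8,24.75,50,90
```

```text
t 19.4 pos [569.9 138.9  65.4] yaw -74.8 tilt [0.0008 0.0001] F [ 0.6  0.2 -1.5] gap 11.6 ff 20.0 j [ 0.16  0.63  1.68 -0.    0.83  1.47]
c46.8,24.75,50,90 [569.7 138.1  50. ] -> [-0.0008, 0.0013, 0.0309] [0.0002, -0.0015, 0.0018]
```

Call:
{"name": "arm_command", "arguments": {"rows": [[[-0.001,0.001,0.005,0,0,0,0.9],[-0.001,0.001,0.01,0,0,0,0.9],[-0.001,0.001,0.014,0,0,0,0.9],[-0.001,0.001,0.014,0,0,0,0.9]]]}}

```text
t: 19.8
position: [0.569, 0.1384, 0.0576]
tool_rot: [0.0, 0.991, 0.132, -0.0]
ft_force: [0.0, -0.3, -1.4]
finger_gap: 0.128
finger_force: 20.0
```

```bash
python3 wp.py c46.8,24.75,50,90; python3 - <<'E'
from fit import *
f=manip.grab_frame('side'); u=proj('side',np.array([[.53,.1,.03]]))[0].astype(int)
x,y=np.clip(u-[60,60],0,[440,300]); cv2.imwrite('pics/h4.png',cv2.resize(f[y:y+120,x:x+120],(600,600),interpolation=cv2.INTER_CUBIC)[...,::-1])
E
```

```text
t 19.8 pos [569.  138.4  57.6] yaw -74.78 tilt [-0.0004 -0.0001] F [ 0.  -0.3 -1.4] gap 11.9 ff 20.0 j [ 0.16  0.65  1.68 -0.    0.82  1.46]
c46.8,24.75,50,90 [569.7 138.1  50. ] -> [0.0012, 0.001, 0.0152] [-0.0, 0.0007, 0.0022]
```

View pics/h4.png

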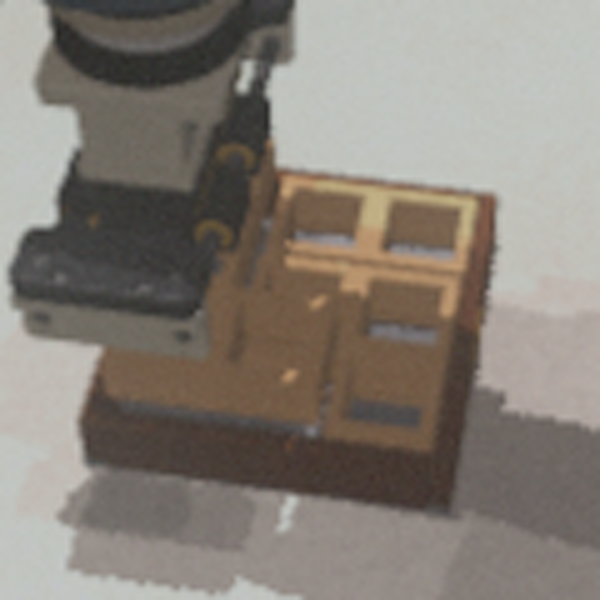

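The L hovers just over its place; lower it gently.

Call:
{"name": "arm_command", "arguments": {"rows": [[[0.001,0.001,0.004,0,0,0.002,0.9],[0.001,0.001,0.008,0,0,0.002,0.9],[0.001,0.001,0.012,0,0,0.002,0.9],[0.001,0.001,0.016,0,0,0.002,0.9],[0.001,0.001,0.016,0,0,0.002,0.9]]]}}

```text
t: 20.35
position: [0.5696, 0.138, 0.0495]
tool_rot: [0.0, 0.991, 0.132, -0.0]
ft_force: [0.6, -0.0, -1.2]
finger_gap: 0.125
finger_force: 20.0
```

```bash
python3 wp.py c46.8,24.75,27.1,90
```

```text
t 20.35 pos [569.6 138.   49.5] yaw -74.85 tilt [-0.0005 -0.0001] F [ 0.6 -0.  -1.2] gap 11.6 ff 20.0 j [ 0.16  0.66  1.68 -0.    0.8   1.46]
c46.8,24.75,27.1,90 [569.7 138.1  27.1] -> [0.0003, -0.0001, 0.0447] [-0.0001, 0.0011, -0.0]
```

Call:
{"name": "arm_command", "arguments": {"rows": [[[0,0,0.005,0,0,0,0.9],[0,0,0.01,0,0,0,0.9],[0,0,0.015,0,0,0,0.9],[0,0,0.02,0,0,0,0.9],[0,0,0.025,0,0,0,0.9],[0,0,0.03,0,0,0,0.9],[0,0,0.03,0,0,0,0.9]]]}}

```text
t: 21.05
position: [0.5695, 0.138, 0.0344]
tool_rot: [0.0, 0.991, 0.132, -0.0]
ft_force: [0.8, -0.8, -1.7]
finger_gap: 0.125
finger_force: 20.0
```

Call:
{"name": "arm_command", "arguments": {"rows": [[[0,0,0.005,0,0,0,0.9],[0,0,0.009,0,0,0,0.9],[0,0,0.012,0,0,0,0.9],[0,0,0.014,0,0,0,0.9],[0,0,0.0155,0,0,0,0.9],[0,0,0.0155,0,0,0,0.9]]]}}

```text
t: 21.65
position: [0.5698, 0.1381, 0.0271]
tool_rot: [0.0, 0.991, 0.132, 0.0]
ft_force: [0.5, 0.7, -1.1]
finger_gap: 0.129
finger_force: 20.0
```

Call:
{"name": "arm_command", "arguments": {"rows": [[[0,0,0.001,0,0,0,0.9],[0,0,0.001,0,0,0,0.9],[0,0,0.001,0,0,0,0.9]]]}}

```text
t: 21.95
position: [0.5698, 0.1381, 0.0271]
tool_rot: [0.0, 0.991, 0.132, 0.0]
ft_force: [-2.1, -0.5, 5.6]
finger_gap: 0.129
finger_force: 20.0
```

Seated (5.6 N on the floor). Release and withdraw.

Call:
{"name": "arm_command", "arguments": {"rows": [[[0,0,-0.001,0,0,0,0.9],[0,0,-0.001,0,0,0,0.39],[0,0,-0.001,0,0,0,0.39],[0,0,-0.001,0,0,0,0.39],[0,0,-0.03,0,0,0,0.39],[0,0,-0.08,0,0,0,0.39],[0,0,-0.18,0,0,0,0.39],[0,0,-0.3,0,0,0,0.39],[0,0,-0.3,0,0,0,0.39]]]}}

```text
t: 22.85
position: [0.572, 0.1385, 0.1834]
tool_rot: [-0.0, 0.991, 0.132, 0.005]
ft_force: [0.6, 0.5, 0.1]
finger_gap: 0.305
finger_force: 0.0
```

```bash
python3 wp.py 450,-250,190,-74.85
```

```text
t 22.85 pos [572.  138.5 183.4] yaw -74.84 tilt [0.0093 0.0015] F [0.6 0.5 0.1] gap 28.3 ff 0.0 j [ 0.16  0.47  1.61 -0.    1.05  1.46]
450,-250,190,-74.85 [ 450. -250.  190.] -> [-0.4386, 0.6862, -0.0166] [0.0019, -0.0178, 0.0002]
```

Call:
{"name": "arm_command", "arguments": {"rows": [[[-0.439,0.686,0,0,0,0,0.39],[-0.439,0.686,0,0,0,0,0.39],[-0.439,0.686,0,0,0,0,0.39],[-0.439,0.686,0,0,0,0,0.39],[-0.439,0.686,0,0,0,0,0.39],[-0.439,0.686,0,0,0,0,0.39],[-0.439,0.686,0,0,0,0,0.39],[-0.439,0.686,0,0,0,0,0.39],[-0.439,0.686,0,0,0,0,0.39],[-0.439,0.686,0,0,0,0,0.39],[-0.439,0.686,0,0,0,0,0.39]]]}}

```text
t: 23.95
position: [0.4477, -0.2494, 0.1766]
tool_rot: [-0.0, 0.991, 0.132, -0.0]
ft_force: [-1.1, 0.2, 0.5]
finger_gap: 0.307
finger_force: 0.0
```

```bash
python3 chk.py 4 block2 block3 block4; python3 - <<'E'
import cv2,numpy as np
t=cv2.imread('pics/top4.png');s=cv2.imread('pics/side4.png')
cv2.imwrite('pics/f.png',np.hstack([cv2.resize(t[120:270,150:300],(400,400),interpolation=cv2.INTER_CUBIC),cv2.resize(s[180:310,200:330],(400,400),interpolation=cv2.INTER_CUBIC)]))
E
```

```text
top case [529.4  99.9] 15.28 0.66
   block2 world [517.9  47.2] in case [-25.  -47.9] -0.11 goal (-23.8, -47.2, 0) 0.395
   block3 world [506.9  95.5] in case [-22.9   1.6] 0.23 goal (-23.8, 0, 0) 0.482
   block4 world [568.6 136.3] in case [47.4 24.8] 90.3 goal (47.2, 24.2, 90) 0.58
side case [530.2 102.4] 15.18 0.453
   block2 world [519.4  49. ] in case [-24.5 -48.7] 0.28 goal (-23.8, -47.2, 0) 0.352
   block3 world [508.3  97. ] in case [-22.5   0.5] 0.5 goal (-23.8, 0, 0) 0.48
   block4 world [570.2 137.7] in case [47.9 23.6] 89.98 goal (47.2, 24.2, 90) 0.568
```

View pics/f.png

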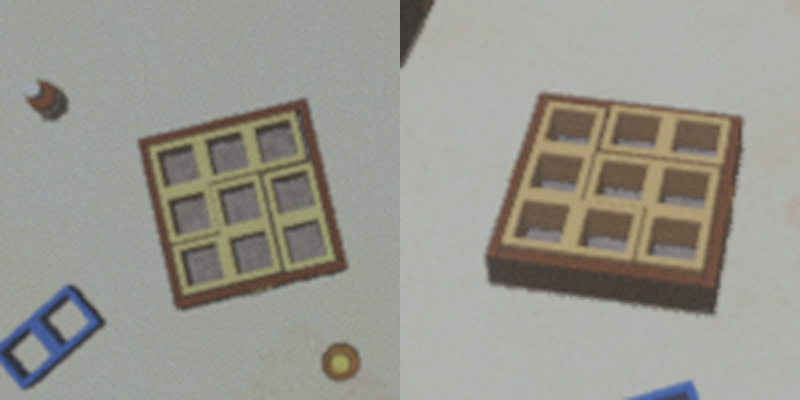

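View pics/side4.png

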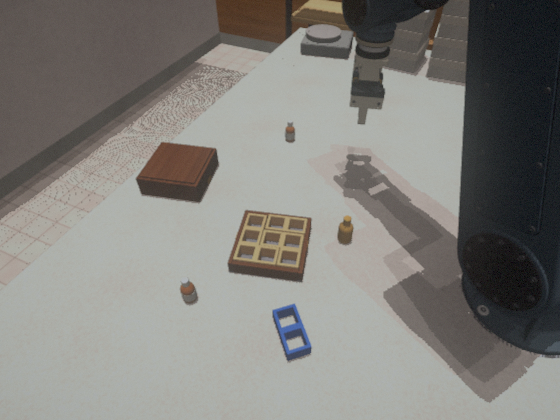

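All nine cells fill the case with an even, level top, at about pixels (235–310, 213–275) in the side view. Both bottles, the flacon and the blue piece stand where they were.

```bash
python3 -c "
from workcell import manip
print(manip.sign_off())"
```

```text
the job is handed in; nothing more can be done
None
```

The three blocks are in the walnut case, lying flat and level on its floor and released; the bottles, flacon and blue look-alike are where they were, and the job was handed in at about 24 s.

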